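# Walk the finned load block round to the heat-spreader bar

## Task

Turn the heavy finned aluminium block round where it stands by pushing alternate corners with the fingers, first at the end that is nearer the robot and then at the far end, and so on, until its flat back squarely faces the bar bolted to the bench, still clear of the bar. Then push it straight up to the bar so that the whole flat back lies flush against it, within the bar's length, and let go. Only push it: never grip, lift or tip it, do not knock it into the bar while it is turned away, and leave the bottle, the solder spool and the screwdriver where they are.

Things in the scene. Friction and masses are not known exactly. Their poses are not given: they have to be found in the camera images.
- block: Loose finned aluminium block, 90 (x) by 130 (y) by 45 mm high, 0.7 to 0.9 kg. Origin: centre of underside. +x side: the flat back, at x = 45 mm; -x side: 9 upright fins (3 mm, 9.5 mm apart), tips at x = -45 mm. Its +x must come to point as the bar's +x; at the start it is 45 to 86 deg anticlockwise (from above) of that, so it turns clockwise. It slides at 3 to 12 N and stops where left.
- near_end: Solid end piece of the block at its +y end, rigid with it: 90 mm (x) by 22 mm (y) by 45 mm high, two dark screw heads on top; the end nearer the robot at the start. Origin: centre of its underside, 54 mm from the block's origin in the block's +y; axes as the block's. Clockwise turning: push its finned side (-x) towards the block's +x.
- far_end: The same solid end piece at the block's -y end, the end farther from the robot at the start. Origin: centre of its underside, 54 mm from the block's origin in the block's -y. Clockwise turning: push its flat-back side (+x) towards the block's -x.
- back_near (a point): Lower corner of the flat back at the near end: block x = +45, y = +65, z = 0 mm.
- back_far (a point): Lower corner of the flat back at the far end: block x = +45, y = -65, z = 0 mm.
- bar: Straight aluminium heat-spreader bar bolted to the bench beyond the block (fixed): 25 mm thick (its x), 300 mm long (its y), 35 mm high, with a 4 mm thick foot on its far side. Origin: centre of the upright bar's underside. Its +x points away from the robot; the -x side is the face the block goes against.
- bar_face (a point): Middle of the bar's near face, at bench height: 12.5 mm from the bar's origin in its -x; axes as the bar's.
- flux_bottle: Bystander: small capped bottle, 44 mm across, 85 mm tall, right of the work. Origin: centre of its underside.
- solder_spool: Bystander: grey spool standing on its flange, 60 mm across, 45 mm tall, left of the work. Origin: centre of its underside.
- screwdriver: Bystander: screwdriver with black handle, 160 mm long, lying right of the work and nearer the robot. Origin: under the middle of it, its x along the shaft.

How it is judged:
By the outcome, as a careful person would: the job done as asked, in the order asked, and still so for the second after the job is handed in, with the robot touching nothing.
It also fails if it takes over 72 s, if anything falls off the work surface, if the arm or the gripper's body presses on something with over 40 N, if the wrist force passes 120 N, or if a joint passes its speed limit or range.

## Robot

A 6-joint arm with a two-finger parallel gripper is mounted at the origin on the work surface. World frame = base frame: x ahead of the robot, y to its left, z up, the work surface at z = 0. Lengths are in mm, angles in rad, forces in N, time in s.
With the tool pointing down it reaches from about 275 to 725 mm from the base axis. Payload 15.9 kg.
Tool frame: the origin (TCP) lies where the fingers leave the gripper's body, on its centre line; the fingertips stand 73 mm ahead of it and the grasp point (between the pads) lies 54 mm ahead of it; x points along the fingers, z is the direction in which the jaws open and shut, and the axes are right-handed (so a half turn about x gives the same grasp; the last joint's range is limited). The gripper opens to 85 mm and grips with 20 to 120 N. Pads are 22 mm wide; open, the fingers measure 114 mm over their backs; the gripper's body (76 mm by 85 mm) begins 54 mm behind the grasp point. The pads swing forward as they close: fully open they stand 13 mm farther back than shut.
Start: joints at [-1.22, 0.213, -0.034, 1.323, 0, 1.571], TCP at [171.818, -469.536, 303.906] pointing down, gripper open.
Joint ranges: [-2.98, 2.98], [-0.74, 1.72], [-1.14, 1.35], [-2.1, 2.04], [-1.57, 1.44], [-3.14, 3.14]. Speed limits (rad/s): [1.89, 1.89, 2.39, 2.57, 3.14, 3.14].

## Interface

Orientations are given as a 3x3 rotation matrix whose columns are the frame's x, y, z axes.
In Python, from plant import manip gives the robot as it stands.
- The arm moves only by the tool servo_tool, never from a script. Its argument "rows" is a list that holds one entry, the list of rows, each a list of 7 numbers: the shift along the tool's x, y, z in cm, then the turn, a rotation vector about the tool's x, y, z in degrees, then the gripper command: -1 is shut, 1 is fully open, values between are in proportion. In form: [[[tx, ty, tz, ax, ay, az, gripper], ...]]. A call has 1 to 5 rows; each row shifts and turns the commanded pose from where the row before left it, along the tool's axes as they then stand; what a row does not reach is not made up. A row lasts 1/8 s, in which the tool goes at most 62.5 mm and 10.7 degrees, less where a joint would pass 70% of its speed; a pose out of reach is approached as far as the arm can. A call with a gripper value outside its range is refused whole. The fingers move at their own pace and stop on an object; "force" is the grip in N (left out, the last holds). Time passes only in rows, so rows that do not move let the fingers close. It gives the time, the measured TCP pose, the force and the opening at its end, in the units of the state.
- manip.sense(): the state, without advancing time (a new reading comes with each control period).
- manip.snapshot(name): name is "side" or "top" or "wrist"; returns (picture, depth): 400x640x3 uint8, blue, green, red; 400x640 float32, mm along the optical axis (not along the pixel's ray), 0 where there is no reading.
- manip.camera_info(name): a dict with "camera_matrix" (3x3 intrinsics, pixels), "eye" and "attitude" of the camera in the world; the wrist camera has in their place "tool_from_camera" (4x4, takes a point from camera to tool coordinates, whose origin is the TCP and whose axes are the tool frame's). Camera axes: x right, y up, looking along -z (the intrinsics and any distortion apply to the point x, -y, -z); pixel columns grow to the right and rows downward; lengths in mm; the calibration is good to about 2 mm. A picture is of the moment at which its call begins: read the wrist's pose just before it. camera_info takes no time and is no camera call.
- manip.sign_off(): hands the job in, once; it reports no verdict.
The state is a dict: "t": time; "q": joint angles; "qvel": joint speeds; "tau": joint torques, N m; "tool_pos": TCP position; "tool_rot": TCP orientation; "ft_force": force on the tool from outside, world axes, zero at the start; "wrist_torque": the same for the moment, N m; "opening": finger opening in mm.
Only numpy, scipy, OpenCV 4.12 (cv2) and the standard library are available. Lean on these libraries where they do the work, as an engineer would, in place of code of your own. Each camera call takes 0.05 s, during which the arm holds its last target.

## Working session

There is one attempt and no reset: what is moved stays moved. The work goes in short steps, Python scripts to look and compute and a tool call to move; the robot and the scene stay as the last step left them, time stands still between calls to the robot, and variables do not carry over. Pictures are saved under pics/ and viewed, and the job is handed in when it is done.

Besides the shell and the picture viewer there is one more tool, called as name(argument=value, ...) on one line, values as JSON. servo_tool: Moves the arm, as the interface text tells. Its arguments: {"type":"object","properties":{"rows":{"type":"array"},"force":{"type":"number"}},"required":["rows"]}

```bash
ls; mkdir -p pics; python3 - <<'E'
from plant import manip
import cv2,numpy as np
s=manip.sense();print(s)
for n in("top","side"):
    im,d=manip.snapshot(n);cv2.imwrite(f"pics/{n}0.png",im);np.save(f"pics/{n}0.npy",d);print(n,manip.camera_info(n))
print(manip.camera_info("wrist"))
E
```

```text
pics
{'t': 0.0, 'q': array([-1.22000879e+00,  2.13383903e-01, -3.50508778e-02,  1.32345037e+00,
        2.94570064e-07,  1.57083966e+00]), 'qvel': array([-1.20139975e-03, -1.75499787e-03, -5.91163990e-05,  1.86210953e-03,
       -1.66449811e-03,  7.19095014e-04]), 'tau': array([ 7.55422980e-05, -6.86160278e+01,  4.87120163e+01,  1.74175180e-02,
       -9.85833435e-05, -1.71747894e-05]), 'tool_pos': array([ 171.73763988, -469.32932589,  303.40549212]), 'tool_rot': array([[-3.73884615e-04,  9.39117265e-01,  3.43596599e-01],
       [ 1.02261978e-03,  3.43596802e-01, -9.39116708e-01],
       [-9.99999407e-01,  2.47389812e-07, -1.08882545e-03]]), 'ft_force': array([ 0.09166513,  0.33231468, -0.789451  ]), 'wrist_torque': array([-0.07389355,  0.02057167,  0.02531607]), 'opening': 85.19870614444017}
top {'camera_matrix': array([[363.10701803,   0.        , 320.66245358],
       [  0.        , 363.10701803, 198.03500126],
       [  0.        ,   0.        ,   1.        ]]), 'eye': array([421.03837545, -11.22721433, 961.63713561]), 'attitude': array([[ 0.00536963,  0.9931393 , -0.11681398],
 
[... 325 characters left out ...]
8591]), 'attitude': array([[-0.92654944,  0.27276108, -0.25905123],
       [-0.37598534, -0.6932518 ,  0.6148471 ],
       [-0.01188137,  0.6670857 ,  0.74488624]])}
{'camera_matrix': array([[286.12749446,   0.        , 317.75238601],
       [  0.        , 286.12749446, 192.43237116],
       [  0.        ,   0.        ,   1.        ]]), 'tool_from_camera': array([[-9.77605984e-04,  2.71312377e-01, -9.62490851e-01,
        -7.05470156e+01],
       [-7.62628230e-05,  9.62491288e-01,  2.71312578e-01,
         6.84735662e+01],
       [ 9.99999519e-01,  3.38639069e-04, -9.20246195e-04,
         8.80451004e-01],
       [ 0.00000000e+00,  0.00000000e+00,  0.00000000e+00,
         1.00000000e+00]])}
```

View pics/top0.png

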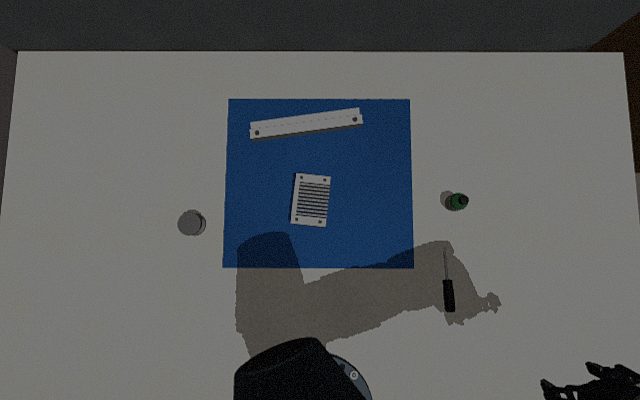

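View pics/side0.png

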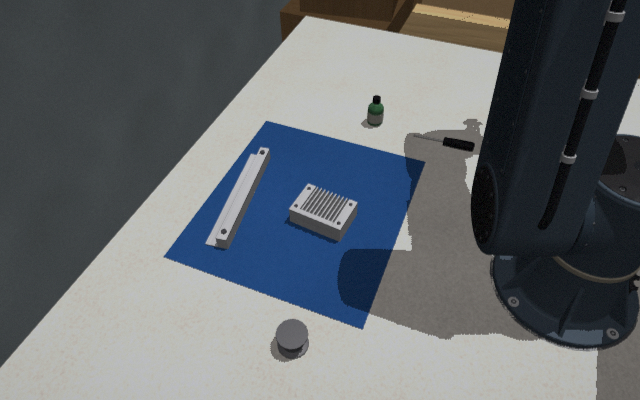

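```bash
cat > h.py <<'E'
from plant import manip
import cv2,numpy as np
def cam(n,s=None):
    c=manip.camera_info(n);K=c["camera_matrix"]
    if n=="wrist":
        T=c["tool_from_camera"];R=s["tool_rot"]@T[:3,:3];e=s["tool_rot"]@T[:3,3]+s["tool_pos"]
    else: R=c["attitude"];e=c["eye"]
    return K,R,e
def cloud(n,d,s=None):
    K,R,e=cam(n,s)
    v,u=np.mgrid[:400,:640]
    x=(u-K[0,2])/K[0,0];y=(v-K[1,2])/K[1,1]
    P=np.stack([x*d,-y*d,-d],-1)
    return P@R.T+e
def rays(n,uv,z,s=None):
    K,R,e=cam(n,s);uv=np.asarray(uv,float)
    r=np.stack([(uv[:,0]-K[0,2])/K[0,0],-(uv[:,1]-K[1,2])/K[1,1],-np.ones(len(uv))],-1)@R.T
    t=(z-e[2])/r[:,2];return e+r*t[:,None]
def proj(n,P,s=None):
    K,R,e=cam(n,s);p=(np.atleast_2d(P)-e)@R
    return np.stack([K[0,0]*p[:,0]/-p[:,2]+K[0,2],K[1,1]*-p[:,1]/-p[:,2]+K[1,2]],-1)
E
python3 - <<'E'
from h import *
for n in("top","side"):
    im=cv2.imread(f"pics/{n}0.png");d=np.load(f"pics/{n}0.npy")
    P=cloud(n,d);z=P[...,2]
    reg=(P[...,0]>280)&(P[...,0]<720)&(abs(P[...,1])<330)&(d>0)
    b=reg&(z<4)&(z>-8);print(n,"bench z",np.median(z[b]),z[b].std())
    m=(reg&(z>10)&(z<120)).astype(np.uint8)
    k,l,st,c=cv2.connectedComponentsWithStats(m)
    for i in range(1,k):
        if st[i,4]<30: continue
        q=P[l==i]; zz=q[:,2]; zt=np.percentile(zz,95)
        t=q[zz>zt-7][:,:2].astype(np.float32)
        print(st[i],"ztop",round(float(zt),1),np.round(np.percentile(zz,[50,80,90,98]),1),cv2.minAreaRect(t),t.mean(0))
    x0,y0,w,h=(220,90,200,140) if n=="top" else (160,110,220,160)
    cv2.imwrite(f"pics/{n}0z.png",cv2.resize(im[y0:y0+h,x0:x0+w],None,fx=3.6,fy=3.6,interpolation=cv2.INTER_CUBIC))
E
```

```text
top bench z -0.3749896924487075 1.7124515658687787
[249 126  89  16 739] ztop 36.9 [33.1 35.  35.9 38.3] ((713.8057861328125, 66.7173080444336), (26.652191162109375, 231.47850036621094), 7.3786139488220215) [707.55853  97.74756]
[ 290  173   41   55 1536] ztop 46.7 [43.4 45.2 46.1 47.3] ((524.7618408203125, 19.458332061767578), (89.90483093261719, 130.30209350585938), 84.03922271728516) [524.59753  22.92186]
[187 212  14  24 259] ztop 46.4 [43.8 45.3 45.9 46.8] ((462.6117248535156, 313.4599914550781), (32.88938522338867, 58.13163757324219), 89.85274505615234) [461.52    315.32208]
[442 249   7  49 160] ztop 24.3 [17.4 22.6 23.8 25.2] ((336.3150329589844, -326.075927734375), (8.929494857788086, 110.24278259277344), 89.0816879272461) [ 307.33118 -325.60577]
side bench z -0.3476900922137247 1.6147857459848167
[414 135  46  13 166] ztop 25.4 [16.1 22.4 24.  26.3] ((309.40777587890625, -323.3409423828125), (58.654823303222656, 13.1737699508667), 0.21605156362056732) [ 300.40854 -324.52264]
[216 167  48  80 959] ztop 36.7 [33.  35.1 35.9 37.9] ((712.9625244140625, 70.05372619628906), (26.829498291015625, 230.63262939453125), 7.279033184051514) [706.5242  102.58544]
[ 289  184   69   55 2298] ztop 46.2 [41.9 44.6 45.5 47. ] ((524.1222534179688, 20.688270568847656), (93.43231964111328, 131.37274169921875), 84.06916809082031) [522.7867    25.517635]
[277 319  31  22 424] ztop 46.3 [44.1 45.2 45.8 47.2] ((461.3623046875, 313.9302978515625), (31.88644027709961, 58.393638610839844), 89.7385025024414) [461.09186 316.3746 ]
```

```bash
python3 - <<'E'
from h import *
for n in("top","side"):
    d=np.load(f"pics/{n}0.npy");P=cloud(n,d);z=P[...,2]
    m=(d>0)&(z>26)&(z<45)&(P[...,0]>600)&(P[...,0]<820)&(abs(P[...,1]-70)<190)
    q=P[m];r=cv2.minAreaRect(q[:,:2].astype(np.float32));print(n,r)
    print(cv2.boxPoints(r).round(1).tolist())
    # near-face edge: per along-bin min
    m=(d>0)&(z>38)&(z<52)&(abs(P[...,0]-524)<100)&(abs(P[...,1]-20)<100)
    r=cv2.minAreaRect(P[m][:,:2].astype(np.float32));print(r,cv2.boxPoints(r).round(1).tolist())
E
```

```text
top ((719.76611328125, 33.22953796386719), (26.767765045166016, 299.294677734375), 8.191325187683105)
[[685.2000122070312, 179.39999389648438], [727.7999877929688, -116.80000305175781], [754.2999877929688, -113.0], [711.7000122070312, 183.3000030517578]]
((524.7618408203125, 19.458332061767578), (89.90483093261719, 130.30209350585938), 84.03922271728516) [[455.29998779296875, -18.5], [584.9000244140625, -32.0], [594.2000122070312, 57.400001525878906], [464.6000061035156, 70.9000015258789]]
side ((718.9122924804688, 34.772308349609375), (27.61052894592285, 302.0719299316406), 8.304619789123535)
[[683.4000244140625, 182.1999969482422], [727.0999755859375, -116.69999694824219], [754.4000244140625, -112.69999694824219], [710.7999877929688, 186.1999969482422]]
((524.1222534179688, 20.688270568847656), (93.43231964111328, 131.37274169921875), 84.06916809082031) [[454.0, -19.0], [584.5999755859375, -32.599998474121094], [594.2999877929688, 60.400001525878906], [463.6000061035156, 73.9000015258789]]
```

View pics/top0z.png

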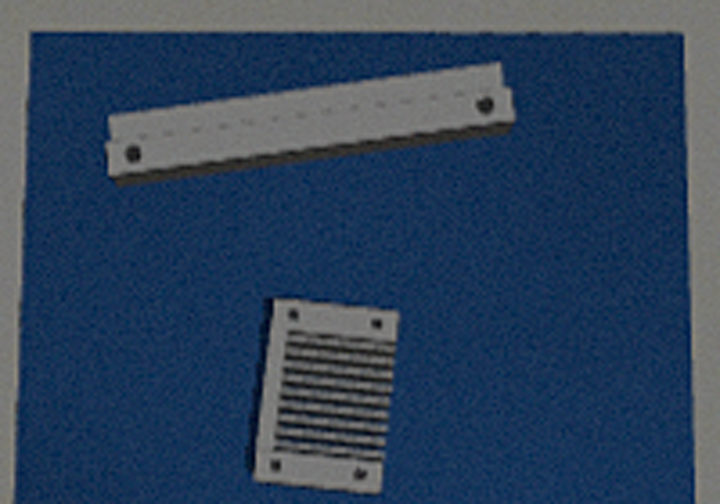

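View pics/side0z.png

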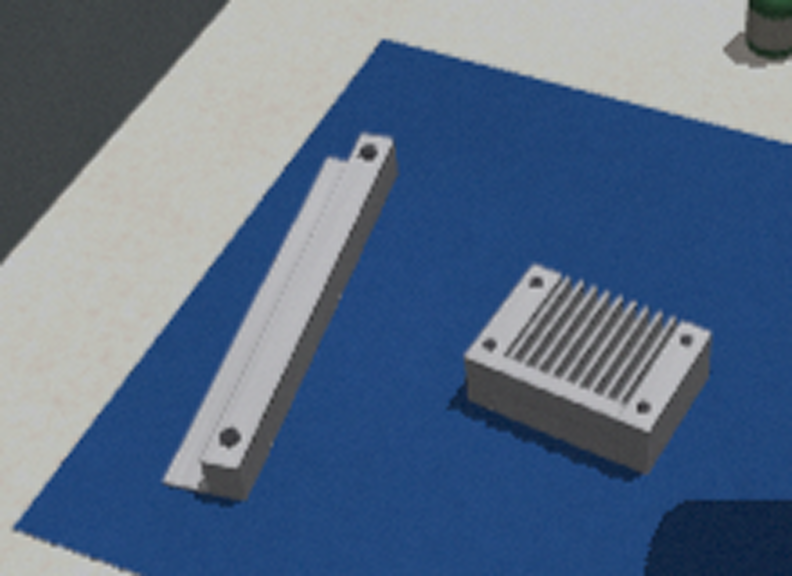

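servo_tool(rows=[[[0,0,0,-10.5,0,0,-1],[0,0,0,-10.5,0,0,-1],[0,0,0,-10.5,0,0,-1],[0,0,0,-10.5,0,0,-1],[0,0,0,-10.5,0,0,-1]]])

```text
t: 0.72
tool_pos: [171.8, -469.4, 303.6]
tool_rot: [[-0.0, 0.293, 0.956], [0.001, 0.956, -0.293], [-1.0, 0.001, -0.0]]
ft_force: [0.7, 0.4, 0.7]
opening: -0.0
```

servo_tool(rows=[[[0,0,0,-10.5,0,0,-1],[0,0,0,-1.1,0,0,-1]]])

```text
t: 0.98
tool_pos: [171.8, -469.4, 303.7]
tool_rot: [[-0.0, 0.101, 0.995], [0.0, 0.995, -0.101], [-1.0, 0.0, -0.0]]
ft_force: [-0.6, -0.5, -0.0]
opening: 0.1
```

```bash
cat >> h.py <<'E'
def goto(xy,z,head=None):
    s=manip.sense();R=s["tool_rot"];d=R.T@(np.array([*xy,z])-s["tool_pos"])
    h=np.degrees(np.arctan2(R[1,1],R[0,1]))
    print("t",round(s["t"],2),"pos",s["tool_pos"].round(1),"yhead",h.round(2),"q6",s["q"][5].round(2),"open",round(s["opening"],1),"F",s["ft_force"].round(1))
    print(" shift cm",(d/10).round(2), "turn ax", None if head is None else round(h-head,2))
def bpt(C,hd,bx,by):
    a=np.radians(hd);u=np.array([np.cos(a),np.sin(a)]);v=np.array([-u[1],u[0]])
    return np.array(C)+bx*u+by*v
E
python3 - <<'E'
from h import *
p=bpt((524.5,20),84.1,-70,57);print(p);goto(p,303,84.1)
E
```

```text
[460.60646185 -43.7700226 ]
t 0.97 pos [ 171.8 -469.4  303.7] yhead 84.2 q6 0.45 open 0.1 F [-0.6 -0.5 -0. ]
 shift cm [ 0.08 45.27 24.43] turn ax 0.1
```

servo_tool(rows=[[[0,4.5,2.4,0,0,0,-1],[0,4.5,2.4,0,0,0,-1],[0,4.5,2.4,0,0,0,-1],[0,4.5,2.4,0,0,0,-1],[0,4.5,2.4,0,0,0,-1]]])

```text
t: 1.6
tool_pos: [314.5, -256.3, 303.9]
tool_rot: [[0.0, 0.106, 0.994], [-0.0, 0.994, -0.106], [-1.0, -0.0, 0.0]]
ft_force: [0.4, -0.3, 0.3]
opening: -0.3
```

servo_tool(rows=[[[3,4.5,2.4,0,0,0,-1],[3,4.5,2.4,0,0,0,-1],[3,4.5,2.4,0,0,0,-1],[3,4.5,2.4,0,0,0,-1],[3,4.5,2.4,0,0,0,-1]]])

```text
t: 2.22
tool_pos: [456.8, -44.5, 153.0]
tool_rot: [[0.0, 0.105, 0.994], [-0.0, 0.994, -0.105], [-1.0, -0.0, 0.0]]
ft_force: [1.6, -0.9, -0.8]
opening: 0.2
```

```bash
python3 - <<'E'
from h import *
p=bpt((524.5,20),84.1,-70,57);print(p);goto(p,88,84.1)
s=manip.sense();im,d=manip.snapshot("wrist");cv2.imwrite("pics/w1.png",im)
P=cloud("wrist",d,s);z=P[...,2]
m=(d>0)&(z>38)&(z<52)&(abs(P[...,0]-524)<100)&(abs(P[...,1]-20)<100)
q=P[m][:,:2].astype(np.float32);r=cv2.minAreaRect(q);print(r,cv2.boxPoints(r).round(1).tolist(), np.median(z[m]))
E
```

```text
[460.60646185 -43.7700226 ]
t 2.23 pos [456.8 -44.5 153. ] yhead 83.95 q6 1.58 open 0.2 F [ 1.6 -0.9 -0.8]
 shift cm [6.5  0.11 0.37] turn ax -0.15
((525.3392944335938, 18.39720916748047), (90.32941436767578, 130.57469177246094), 83.94689178466797) [[455.70001220703125, -19.600000381469727], [585.5, -33.400001525878906], [595.0, 56.400001525878906], [465.20001220703125, 70.19999694824219]] 45.39698970788814
```

View pics/w1.png

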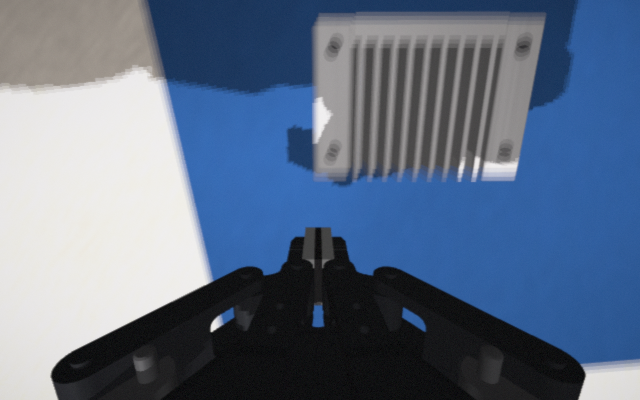

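servo_tool(rows=[[[3.3,0,0.2,0,0,0,-1],[3.2,0,0.2,0,0,0,-1],[0,1.1,0,0,0,0,-1],[0,0.5,0,2.5,0,0,-1],[0,0.5,0,3,0,0,-1]]])

```text
t: 2.9
tool_pos: [462.5, -25.2, 90.2]
tool_rot: [[0.0, 0.2, 0.98], [-0.001, 0.98, -0.2], [-1.0, -0.0, 0.0]]
ft_force: [-2.2, -3.8, -0.6]
opening: 0.0
```

servo_tool(rows=[[[0,0.5,0,3,0,0,-1],[0,0.5,0,3,0,0,-1],[0,0.5,0,3,0,0,-1],[0,-1.5,0,0,0,0,-1]]])

```text
t: 3.4
tool_pos: [461.5, -24.7, 90.2]
tool_rot: [[0.002, 0.347, 0.938], [0.0, 0.938, -0.347], [-1.0, 0.001, 0.001]]
ft_force: [0.0, 0.6, 0.3]
opening: -0.3
```

```bash
cat >> h.py <<'E'
def look(n="wrist",save=None,C=(524,20)):
    s=manip.sense();im,d=manip.snapshot(n)
    if save: cv2.imwrite(save,im)
    P=cloud(n,d,s);z=P[...,2]
    m=(d>0)&(z>38)&(z<52)&(np.hypot(P[...,0]-C[0],P[...,1]-C[1])<115)
    k,l,st,c=cv2.connectedComponentsWithStats(m.astype(np.uint8));i=1+np.argmax(st[1:,4]);m=l==i
    r=cv2.minAreaRect(P[m][:,:2].astype(np.float32));b=cv2.boxPoints(r)
    e=[b[1]-b[0],b[2]-b[1]];L=[np.linalg.norm(x) for x in e];sh=e[int(np.argmin(L))]
    h=np.degrees(np.arctan2(sh[1],sh[0]))
    for hh in(h,h+180,h-180):
        if -30<hh<120:h=hh
    print(n,"C",np.round(r[0],1),"size",np.round(sorted(L),1),"head",round(h,2),"z",round(float(np.median(z[m])),1),"px",st[i][:4])
    return r[0],h
E
python3 - <<'E'
from h import *
goto((0,0),88,84)
look(save="pics/w2.png");look("top");look("side")
E
```

```text
t 3.4 pos [461.5 -24.7  90.2] yhead 69.72 q6 1.87 open -0.3 F [0.  0.6 0.3]
 shift cm [  0.14 -13.68 -44.15] turn ax -14.28
wrist C [577.7  11.1] size [40.1 73.4] head -13.42 z 45.3 px [502   0 131 192]Traceback (most recent call last):
  File "<stdin>", line 3, in <module>
  File "h.py", line 35, in look
    k,l,st,c=cv2.connectedComponentsWithStats(m.astype(np.uint8));i=1+np.argmax(st[1:,4]);m=l==i
                                                                      ~~~~~~~~~^^^^^^^^^^
    return _wrapfunc(a, 'argmax', axis=axis, out=out, **kwds)
    return bound(*args, **kwds)
ValueError: attempt to get argmax of an empty sequence
```

View pics/w2.png

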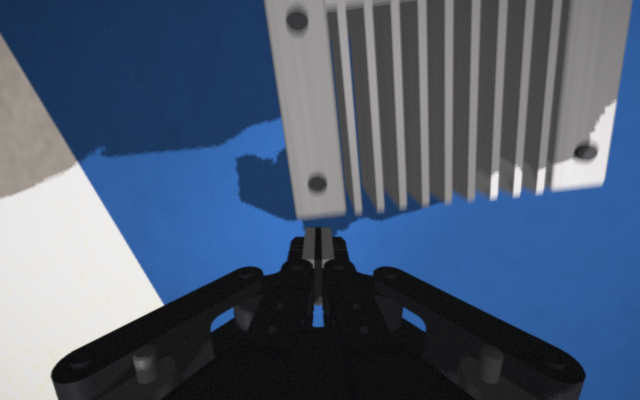

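servo_tool(rows=[[[-4,-1,1.5,0,0,0,-1],[-5,-1,1.5,0,0,0,-1],[0,0,0,0,0,0,-1]]])

```text
t: 3.88
tool_pos: [484.4, -55.7, 182.8]
tool_rot: [[0.007, 0.348, 0.937], [-0.001, 0.937, -0.348], [-1.0, 0.002, 0.007]]
ft_force: [0.5, -0.2, 0.0]
opening: -0.2
```

```bash
python3 - <<'E'
from h import *
C,h=look(save="pics/w3.png")
p=bpt(C,h,72,-57);print(p);goto(p,88,h)
E
```

```text
wrist C [534.9  29.9] size [ 89.9 130.2] head 76.26 z 45.4 px [235   0 204 144]
[607.35638809  86.34600163]
t 3.92 pos [483.1 -55.2 180.8] yhead 69.64 q6 1.81 open 0.4 F [-0.6  0.1 -0.3]
 shift cm [ 9.32 17.58  6.69] turn ax -6.63
```

servo_tool(rows=[[[0,0,0,-6.5,0,0,-1]]])

```text
t: 4.05
tool_pos: [481.6, -54.5, 178.6]
tool_rot: [[-0.001, 0.237, 0.972], [0.0, 0.972, -0.237], [-1.0, 0.0, -0.001]]
ft_force: [-0.4, 0.4, 0.3]
opening: 0.1
```

```bash
python3 - <<'E'
from h import *
C=(534.9,29.9);h=76.26
p=bpt(C,h,72,-57);print(p);goto(p,89,h)
E
```

```text
[607.37003947  86.30118243]
t 4.05 pos [481.6 -54.5 178.6] yhead 76.29 q6 1.7 open 0.1 F [-0.4  0.4  0.3]
 shift cm [ 8.96 16.66  8.89] turn ax 0.03
```

servo_tool(rows=[[[0,5.5,3,0,0,0,-1],[0,5.6,3,0,0,0,-1],[0,5.6,2.9,0,0,0,-1],[4.5,0,0,0,0,0,-1],[4.5,0,0,0,0,0,-1]]])

```text
t: 4.68
tool_pos: [607.0, 86.0, 87.0]
tool_rot: [[-0.001, 0.237, 0.971], [0.0, 0.971, -0.237], [-1.0, -0.0, -0.001]]
ft_force: [0.4, -0.0, -0.1]
opening: -0.2
```

servo_tool(rows=[[[0,-1.1,0,0,0,0,-1],[0,-0.4,0,0,0,0,-1],[0,-0.5,0,1,0,0,-1],[0,-0.5,0,2,0,0,-1],[0,-0.5,0,2,0,0,-1]]])

```text
t: 5.3
tool_pos: [601.3, 56.3, 90.9]
tool_rot: [[0.004, 0.325, 0.946], [0.001, 0.946, -0.325], [-1.0, 0.002, 0.004]]
ft_force: [5.8, 5.3, 3.5]
opening: 0.2
```

servo_tool(rows=[[[0,-0.5,0,2,0,0,-1],[0,-0.5,0,2,0,0,-1],[0,-0.5,0,2,0,0,-1],[0,-0.5,0,2,0,0,-1]]])

```text
t: 5.8
tool_pos: [593.9, 37.7, 90.9]
tool_rot: [[0.005, 0.453, 0.891], [0.001, 0.891, -0.453], [-1.0, 0.003, 0.004]]
ft_force: [6.0, 4.2, 4.2]
opening: 0.1
```

```bash
python3 - <<'E'
from h import *
goto((0,0),88,84)
look("side",save="pics/s4.png",C=(535,30))
E
```

```text
t 5.8 pos [593.9  37.7  90.9] yhead 63.06 q6 2.1 open 0.1 F [6.  4.2 4.2]
 shift cm [ 2.000e-02 -3.026e+01 -5.124e+01] turn ax -20.94
side C [516.7  15.3] size [ 93.1 132.5] head 62.52 z 43.5 px [301 180  60  54]
```

View pics/s4.png

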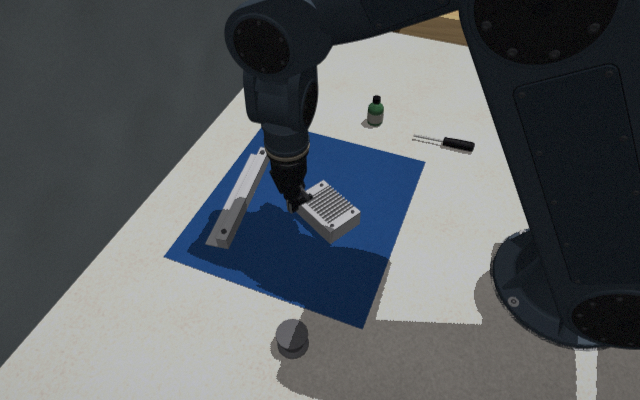

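servo_tool(rows=[[[0,1.2,0,0,0,0,-1],[-4.5,0,0,0,0,0,-1],[-4.5,0,0,0,0,0,-1]]])

```text
t: 6.22
tool_pos: [597.5, 49.0, 180.1]
tool_rot: [[-0.001, 0.451, 0.893], [-0.0, 0.893, -0.451], [-1.0, -0.001, -0.001]]
ft_force: [0.6, -0.2, 0.2]
opening: -0.1
```

```bash
python3 - <<'E'
from h import *
C=(517.5,13.5);h=62.5
p=bpt(C,h,-74,60);print(p);goto(p,180,h)
E
```

```text
[430.10995263 -24.43388486]
t 6.22 pos [597.5  49.  180.1] yhead 63.21 q6 2.12 open -0.1 F [ 0.6 -0.2  0.2]
 shift cm [  0.03 -14.1  -11.63] turn ax 0.71
```

servo_tool(rows=[[[0,-4.7,-3.9,0,0,0,-1],[0,-4.7,-3.9,0,0,0,-1],[0,-4.7,-3.8,0,0,0,-1],[0,0,0,0.5,0,0,-1]]])

```text
t: 6.72
tool_pos: [427.1, -25.8, 179.1]
tool_rot: [[-0.002, 0.46, 0.888], [-0.0, 0.888, -0.46], [-1.0, -0.001, -0.002]]
ft_force: [1.4, 0.6, -1.1]
opening: -0.1
```

```bash
python3 - <<'E'
from h import *
C,h=look(save="pics/w5.png",C=(517,14))
p=bpt(C,h,-74,60);print(p);goto(p,89,h)
E
```

```text
wrist C [518.5  13.1] size [ 90.3 130.4] head 61.68 z 45.4 px [314  23 205 142]
[430.55928421 -23.61410713]
t 6.78 pos [429.6 -25.3 179.6] yhead 62.59 q6 1.99 open -0.3 F [ 1.1  1.2 -0.8]
 shift cm [9.06 0.2  0.  ] turn ax 0.91
```

servo_tool(rows=[[[4.5,0,0,0.5,0,0,-1],[4.5,0,0,0,0,0,-1],[0,1.2,0,0,0,0,-1],[0,0.6,0,0,0,0,-1],[0,0.5,0,1,0,0,-1]]])

```text
t: 7.4
tool_pos: [442.4, -4.3, 90.4]
tool_rot: [[0.002, 0.482, 0.876], [-0.001, 0.876, -0.482], [-1.0, 0.0, 0.002]]
ft_force: [-5.4, -5.3, 4.9]
opening: 0.1
```

servo_tool(rows=[[[0,0.5,0,2,0,0,-1],[0,0.5,0,2,0,0,-1],[0,0.5,0,2,0,0,-1],[0,0.5,0,2,0,0,-1],[0,0.5,0,2,0,0,-1]]])

```text
t: 8.02
tool_pos: [455.0, 16.5, 90.1]
tool_rot: [[0.0, 0.628, 0.778], [-0.0, 0.778, -0.628], [-1.0, -0.0, 0.001]]
ft_force: [-5.3, -2.5, 2.3]
opening: 0.1
```

servo_tool(rows=[[[0,0.5,0,2,0,0,-1],[0,-2,0,0,0,0,-1],[-4.5,-1,1,0,0,0,-1],[-4.5,-1,1,0,0,0,-1],[0,0,0,0,0,0,-1]]])

```text
t: 8.65
tool_pos: [448.3, -24.7, 182.7]
tool_rot: [[0.007, 0.654, 0.756], [-0.001, 0.756, -0.654], [-1.0, 0.004, 0.005]]
ft_force: [-0.2, 0.5, 0.6]
opening: 0.1
```

```bash
python3 - <<'E'
from h import *
C,h=look(save="pics/w6.png",C=(520,20))
p=bpt(C,h,74,-60);print(p);goto(p,180,h)
E
```

```text
wrist C [537.   23.5] size [ 86.3 130.2] head 49.26 z 45.4 px [270   0 203 137]
[630.74827957  40.40393066]
t 8.7 pos [447.5 -24.2 180.8] yhead 49.16 q6 2.23 open -0.2 F [-0.2  0.8  0.1]
 shift cm [ 0.16 16.87  9.63] turn ax -0.1
```

View pics/w6.png

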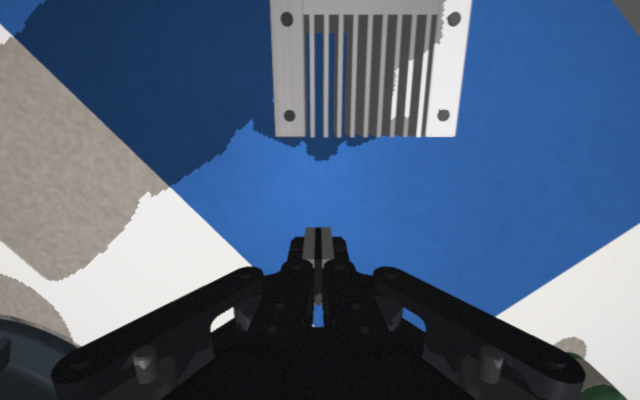

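servo_tool(rows=[[[0,5.7,3.2,0,0,0,-1],[0,5.7,3.2,0,0,0,-1],[0,5.7,3.2,0,0,0,-1],[4.5,0,0,0,0,0,-1],[4.5,0,0,0,0,0,-1]]])

```text
t: 9.32
tool_pos: [623.4, 40.6, 87.0]
tool_rot: [[-0.0, 0.653, 0.758], [-0.0, 0.758, -0.653], [-1.0, -0.0, -0.0]]
ft_force: [0.2, -0.1, -0.4]
opening: -0.1
```

servo_tool(rows=[[[0,-1.2,0,0,0,0,-1],[0,-0.6,0,0,0,0,-1],[0,-0.5,0,1,0,0,-1],[0,-0.5,0,2,0,0,-1],[0,-0.5,0,2,0,0,-1]]])

```text
t: 9.95
tool_pos: [603.0, 15.7, 91.0]
tool_rot: [[0.005, 0.719, 0.695], [0.0, 0.695, -0.719], [-1.0, 0.004, 0.003]]
ft_force: [7.5, 2.1, 3.5]
opening: -0.2
```

servo_tool(rows=[[[0,-0.5,0,2,0,0,-1],[0,-0.5,0,2,0,0,-1],[0,-0.5,0,2,0,0,-1],[0,-0.5,0,2,0,0,-1]]])

```text
t: 10.45
tool_pos: [588.1, 2.4, 91.0]
tool_rot: [[0.005, 0.808, 0.589], [0.0, 0.589, -0.808], [-1.0, 0.004, 0.003]]
ft_force: [6.8, 0.7, 3.7]
opening: -0.0
```

```bash
python3 - <<'E'
from h import *
goto((0,0),88,84)
look("side",save="pics/s7.png",C=(525,15))
E
```

```text
t 10.45 pos [588.1   2.4  91. ] yhead 36.06 q6 2.52 open -0.0 F [6.8 0.7 3.7]
 shift cm [ 1.000e-02 -4.768e+01 -3.442e+01] turn ax -47.94
side C [512.6  15.7] size [ 90.7 134.5] head 32.14 z 43.4 px [307 183  48  50]
```

View pics/s7.png

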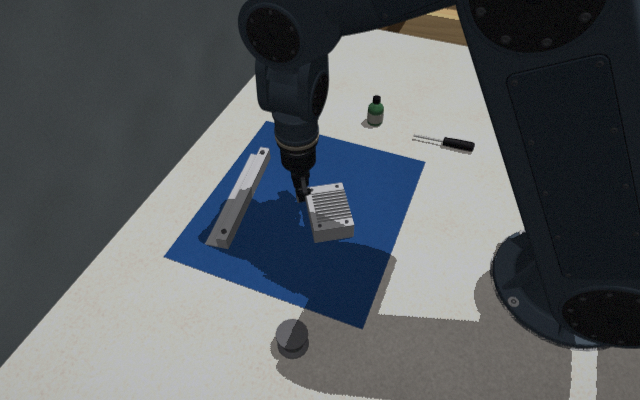

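servo_tool(rows=[[[0,1.2,0,0,0,0,-1],[-4.5,0,0,2,0,0,-1],[-4.5,0,0,1,0,0,-1]]])

```text
t: 10.88
tool_pos: [596.1, 10.1, 180.2]
tool_rot: [[-0.001, 0.837, 0.547], [-0.0, 0.547, -0.837], [-1.0, -0.001, -0.0]]
ft_force: [1.1, 0.4, -0.5]
opening: 0.3
```

```bash
python3 - <<'E'
from h import *
C=(513.5,13.5);h=33
p=bpt(C,h,-78,60);print(p);goto(p,180,h)
E
```

```text
[415.4053536   21.33838935]
t 10.88 pos [596.1  10.1 180.2] yhead 33.15 q6 2.58 open 0.3 F [ 1.1  0.4 -0.5]
 shift cm [  0.03 -14.52 -10.82] turn ax 0.15
```

servo_tool(rows=[[[0,-4.8,-3.6,0,0,0,-1],[0,-4.8,-3.6,0,0,0,-1],[0,-4.9,-3.6,0,0,0,-1],[0,0,0,0,0,0,-1]]])

```text
t: 11.38
tool_pos: [411.7, 21.0, 178.9]
tool_rot: [[-0.002, 0.837, 0.548], [-0.0, 0.548, -0.837], [-1.0, -0.002, -0.001]]
ft_force: [0.7, 0.2, -0.1]
opening: -0.1
```

```bash
python3 - <<'E'
from h import *
C,h=look(save="pics/w8.png",C=(515,14))
p=bpt(C,h,-75,60);print(p);goto(p,90,h)
E
```

```text
wrist C [513.4  14.1] size [ 90.7 130.3] head 32.08 z 45.4 px [311  15 206 145]
[418.02272797  25.11594009]
t 11.43 pos [414.6  21.  179.6] yhead 33.22 q6 2.61 open 0.1 F [1.  0.6 0.8]
 shift cm [ 8.96  0.51 -0.16] turn ax 1.13
```

servo_tool(rows=[[[4.5,0,-0.2,1,0,0,-1],[4.5,0,0,0,0,0,-1],[0,1.6,0,0,0,0,-1],[0,0.7,0,0,0,0,-1],[0,0.5,0,1,0,0,-1]]])

```text
t: 12.05
tool_pos: [439.6, 37.7, 90.3]
tool_rot: [[0.001, 0.856, 0.518], [-0.0, 0.518, -0.856], [-1.0, 0.001, 0.001]]
ft_force: [-7.3, -2.1, 5.8]
opening: 0.0
```

servo_tool(rows=[[[0,0.5,0,2,0,0,-1],[0,0.5,0,2,0,0,-1],[0,0.5,0,2,0,0,-1],[0,0.5,0,2,0,0,-1],[0,0.5,0,2,0,0,-1]]])

```text
t: 12.68
tool_pos: [461.1, 49.1, 90.1]
tool_rot: [[0.001, 0.933, 0.36], [0.0, 0.36, -0.933], [-1.0, 0.001, 0.0]]
ft_force: [-5.1, 1.5, -0.3]
opening: -0.2
```

servo_tool(rows=[[[0,-2,0,0,0,0,-1],[-4.5,-1.2,1,0,0,0,-1],[-4.5,-1.2,1,0,0,0,-1],[0,0,0,0,0,0,-1]]])

```text
t: 13.18
tool_pos: [428.9, 13.7, 183.4]
tool_rot: [[0.008, 0.933, 0.36], [0.0, 0.36, -0.933], [-1.0, 0.007, 0.003]]
ft_force: [0.1, 0.4, -0.4]
opening: -0.1
```

```bash
python3 - <<'E'
from h import *
C,h=look(save="pics/w9.png",C=(525,14))
p=bpt(C,h,74,-60);print(p);goto(p,180,h)
E
```

```text
wrist C [531.8  14.4] size [ 85.1 130.6] head 21.06 z 45.4 px [272   0 202 135]
[622.43766403 -14.9621067 ]
t 13.22 pos [428.3  14.  181.6] yhead 21.13 q6 2.81 open -0.1 F [-0.4  0.9 -0.5]
 shift cm [ 0.26 17.06  9.7 ] turn ax 0.07
```

servo_tool(rows=[[[0,5.8,3.2,0,0,0,-1],[0,5.8,3.2,0,0,0,-1],[0,5.7,3.2,0,0,0,-1],[4.5,0,0,0,0,0,-1],[4.5,0,0,0,0,0,-1]]])

```text
t: 13.85
tool_pos: [613.6, -11.1, 87.3]
tool_rot: [[0.001, 0.932, 0.361], [0.0, 0.361, -0.932], [-1.0, 0.001, 0.0]]
ft_force: [-1.3, 2.0, -0.6]
opening: -0.4
```

servo_tool(rows=[[[0,-1.2,0,0,0,0,-1],[0,-0.6,0,0,0,0,-1],[0,-0.5,0,1,0,0,-1],[0,-0.5,0,2,0,0,-1],[0,-0.5,0,2,0,0,-1]]])

```text
t: 14.48
tool_pos: [583.0, -23.3, 90.9]
tool_rot: [[0.005, 0.961, 0.276], [-0.0, 0.276, -0.961], [-1.0, 0.004, 0.002]]
ft_force: [6.9, -1.6, 4.4]
opening: 0.0
```

servo_tool(rows=[[[0,-0.5,0,2,0,0,-1],[0,-0.5,0,2,0,0,-1]]])

```text
t: 14.72
tool_pos: [573.4, -26.0, 90.9]
tool_rot: [[0.005, 0.978, 0.209], [-0.001, 0.209, -0.978], [-1.0, 0.005, 0.001]]
ft_force: [6.5, -1.2, 4.1]
opening: -0.0
```

```bash
python3 - <<'E'
from h import *
goto((0,0),88,84)
look("side",save="pics/s10.png",C=(525,15))
E
```

```text
t 14.72 pos [573.4 -26.   90.9] yhead 12.04 q6 2.89 open -0.0 F [ 6.5 -1.2  4.1]
 shift cm [ 2.000e-02 -5.554e+01 -1.450e+01] turn ax -71.96
side C [517.2  18.7] size [105.9 133.1] head 7.68 z 43.4 px [302 183  53  51]
```

View pics/s10.png

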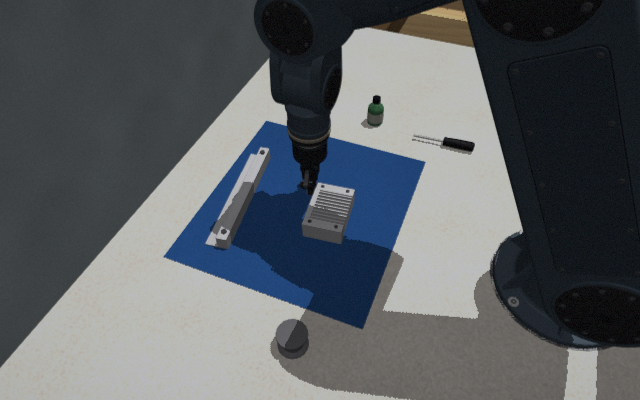

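servo_tool(rows=[[[0,1.2,0,0,0,0,-1],[-4.5,0,0,1,0,0,-1],[-4.5,0,0,1,0,0,-1]]])

```text
t: 15.15
tool_pos: [583.7, -22.9, 180.1]
tool_rot: [[-0.001, 0.984, 0.176], [0.0, 0.176, -0.984], [-1.0, -0.001, -0.0]]
ft_force: [0.3, -0.4, -1.0]
opening: 0.2
```

```bash
python3 - <<'E'
from h import *
C=(517,16);h=10
p=bpt(C,h,-90,0);print(p);goto(p,180,h)
E
```

```text
[4.28367302e+02 3.71664010e-01]
t 15.15 pos [583.7 -22.9 180.1] yhead 10.15 q6 2.93 open 0.2 F [ 0.3 -0.4 -1. ]
 shift cm [  0.03 -14.88  -5.02] turn ax 0.15
```

servo_tool(rows=[[[0,-5,-1.7,0,0,0,-1],[0,-5,-1.7,0,0,0,-1],[0,-4.9,-1.6,0,0,0,-1],[-2,0,0,0,0,0,-1],[0,0,0,0,0,0,-1]]])

```text
t: 15.78
tool_pos: [429.0, -0.1, 200.5]
tool_rot: [[0.003, 0.984, 0.177], [0.0, 0.177, -0.984], [-1.0, 0.003, 0.0]]
ft_force: [0.8, 0.5, -0.5]
opening: -0.0
```

```bash
python3 - <<'E'
from h import *
goto((428,0),90,8.3)
C,h=look(save="pics/w11.png",C=(520,14))
s=manip.sense();im,d=manip.snapshot("wrist");P=cloud("wrist",d,s);z=P[...,2]
m=(d>0)&(z>26)&(z<45)&(P[...,0]>640)&(P[...,0]<820)&(abs(P[...,1]-40)<190)
if m.sum()>50:
    r=cv2.minAreaRect(P[m][:,:2].astype(np.float32));print("bar",r,cv2.boxPoints(r).round(1).tolist())
E
```

```text
t 15.78 pos [ 4.290e+02 -1.000e-01  2.005e+02] yhead 10.2 q6 2.96 open -0.0 F [ 0.8  0.5 -0.5]
 shift cm [11.05 -0.13 -0.03] turn ax 1.9
wrist C [511.8  15.7] size [ 90.4 130.3] head 6.06 z 45.5 px [228  17 183 140]
```

View pics/w11.png

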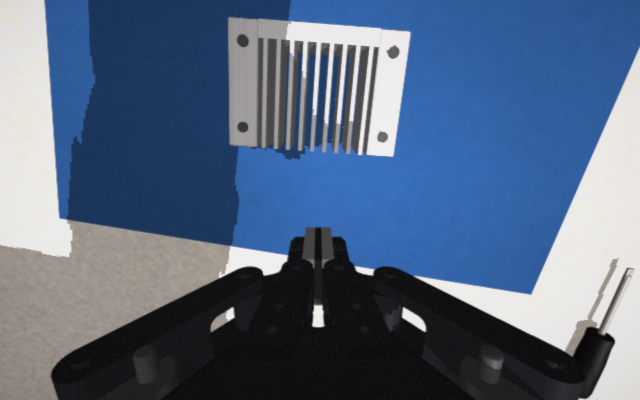

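servo_tool(rows=[[[0,0,0,1.9,0,0,1],[0,0,0,0,0,0,1],[0,0,0,0,0,0,1],[0,0,0,0,0,0,1],[0,0,0,0,0,0,1]]])

```text
t: 16.5
tool_pos: [428.1, -0.3, 198.9]
tool_rot: [[-0.0, 0.99, 0.144], [0.0, 0.144, -0.99], [-1.0, -0.0, -0.0]]
ft_force: [0.6, 0.5, -0.3]
opening: 85.4
```

```bash
python3 - <<'E'
from h import *
goto(bpt((511.8,15.7),8.25,-80,0),75,8.25)
goto(bpt((511.8,15.7),8.25,-58,0),75,8.25)
E
```

```text
t 16.5 pos [ 4.281e+02 -3.000e-01  1.989e+02] yhead 8.3 q6 3.0 open 85.4 F [ 0.6  0.5 -0.3]
 shift cm [12.39  0.51 -0.38] turn ax 0.05
t 16.5 pos [ 4.281e+02 -3.000e-01  1.989e+02] yhead 8.3 q6 3.0 open 85.4 F [ 0.6  0.5 -0.3]
 shift cm [12.39  2.71 -0.38] turn ax 0.05
```

servo_tool(rows=[[[5,0,-0.2,0,0,0,1],[5,0,-0.2,0,0,0,1],[2.4,0,0,0,0,0,1],[0,1.5,0,0,0,0,1],[0,1,0,0,0,0,1]]])

```text
t: 17.12
tool_pos: [454.4, 7.5, 76.1]
tool_rot: [[0.002, 0.99, 0.144], [0.0, 0.144, -0.99], [-1.0, 0.002, 0.0]]
ft_force: [0.1, 0.1, 0.3]
opening: 85.3
```

servo_tool(rows=[[[0,0.5,0,0,0,0,1],[0,0.5,0,0,0,0,1],[0,0.5,0,0,0,0,1],[0,0.5,0,0,0,0,1],[0,0.5,0,0,0,0,1]]])

```text
t: 17.75
tool_pos: [476.9, 10.9, 75.7]
tool_rot: [[-0.001, 0.99, 0.144], [-0.0, 0.144, -0.99], [-1.0, -0.001, 0.0]]
ft_force: [-8.2, -1.0, 5.3]
opening: 85.3
```

```bash
python3 - <<'E'
from h import *
goto((0,0),88,8.25)
look(save="pics/w12.png",C=(535,18))
look("side",save="pics/s12.png",C=(535,18))
E
```

```text
t 17.75 pos [476.9  10.9  75.7] yhead 8.3 q6 3.02 open 85.3 F [-8.2 -1.   5.3]
 shift cm [ -1.21 -47.35  -5.81] turn ax 0.05
wrist C [520.7  18. ] size [113.6 131.7] head 8.5 z 45.4 px [104   4 416 304]
side C [532.3  22. ] size [ 90.7 134.3] head 8.76 z 43.5 px [293 182  42  51]
```

View pics/w12.png

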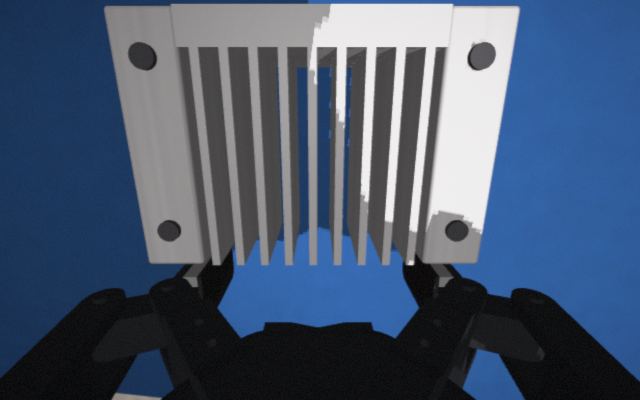

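View pics/s12.png

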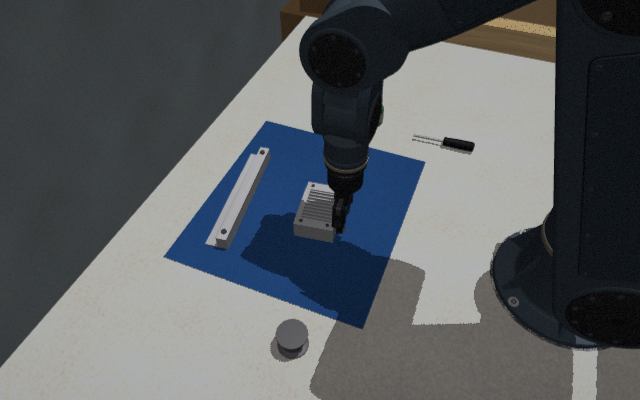

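servo_tool(rows=[[[0,0.6,0,0,0,0,1],[0,0.6,0,0,0,0,1],[0,0.6,0,0,0,0,1],[0,0.6,0,0,0,0,1],[0,0.6,0,0,0,0,1]]])

```text
t: 18.48
tool_pos: [506.4, 15.2, 75.5]
tool_rot: [[-0.001, 0.99, 0.144], [-0.0, 0.144, -0.99], [-1.0, -0.001, 0.0]]
ft_force: [-9.1, -1.5, 6.6]
opening: 85.7
```

servo_tool(rows=[[[0,0.6,0,0,0,0,1],[0,0.6,0,0,0,0,1],[0,0.6,0,0,0,0,1],[0,0.6,0,0,0,0,1],[0,0.6,0,0,0,0,1]]])

```text
t: 19.1
tool_pos: [536.1, 19.5, 75.5]
tool_rot: [[-0.001, 0.99, 0.144], [-0.0, 0.144, -0.99], [-1.0, -0.001, 0.0]]
ft_force: [-8.8, -0.3, 5.0]
opening: 85.7
```

servo_tool(rows=[[[0,0.6,0,0,0,0,1],[0,0.6,0,0,0,0,1],[0,0.6,0,0,0,0,1],[0,0.4,0,0,0,0,1]]])

```text
t: 19.6
tool_pos: [558.1, 22.8, 75.5]
tool_rot: [[-0.0, 0.99, 0.144], [-0.0, 0.144, -0.99], [-1.0, -0.001, 0.0]]
ft_force: [-7.6, -1.3, 7.3]
opening: 85.6
```

```bash
python3 - <<'E'
from h import *
goto((0,0),88,8.25)
look("side",save="pics/s13.png",C=(610,30))
look("top",save="pics/t13.png",C=(610,30))
for n in("side","top"):
    im,d=manip.snapshot(n);P=cloud(n,d);z=P[...,2]
    m=(d>0)&(z>26)&(z<45)&(P[...,0]>675-.1*(P[...,1]-100))&(P[...,0]<820)&(abs(P[...,1]-40)<190)
    q=P[m][:,:2].astype(np.float32);r=cv2.minAreaRect(q);print("bar",n,r,len(q))
E
```

```text
t 19.6 pos [558.1  22.8  75.5] yhead 8.3 q6 3.04 open 85.6 F [-7.6 -1.3  7.3]
 shift cm [ -1.22 -55.55  -5.8 ] turn ax 0.05
side C [613.5  33.7] size [ 89.3 136.3] head 9.98 z 43.6 px [258 176  40  50]Traceback (most recent call last):
  File "<stdin>", line 4, in <module>
  File "h.py", line 35, in look
    k,l,st,c=cv2.connectedComponentsWithStats(m.astype(np.uint8));i=1+np.argmax(st[1:,4]);m=l==i
                                                                      ~~~~~~~~~^^^^^^^^^^
    return _wrapfunc(a, 'argmax', axis=axis, out=out, **kwds)
    return bound(*args, **kwds)
ValueError: attempt to get argmax of an empty sequence
```

View pics/s13.png

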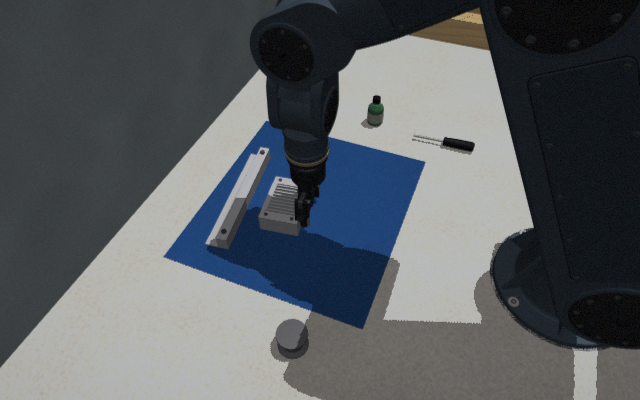

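View pics/t13.png

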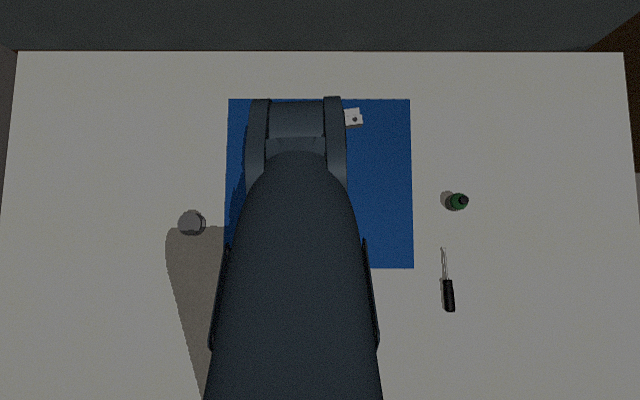

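servo_tool(rows=[[[0,-2,0,0,0,0,1],[-5,-3,0,0,0,0,1],[-6,-3,0,0,0,0,1],[-5,0,0,0,0,0,1],[0,0,0,0,0,0,1]]])

```text
t: 20.32
tool_pos: [482.9, 11.5, 235.3]
tool_rot: [[0.008, 0.99, 0.144], [0.0, 0.144, -0.99], [-1.0, 0.008, 0.001]]
ft_force: [0.4, 0.9, -0.1]
opening: 85.2
```

```bash
python3 - <<'E'
from h import *
goto((0,0),88,8.25)
look(save="pics/w14.png",C=(610,30))
s=manip.sense();im,d=manip.snapshot("wrist");P=cloud("wrist",d,s);z=P[...,2]
m=(d>0)&(z>26)&(z<41)&(P[...,0]>675-.1*(P[...,1]-100))&(P[...,0]<820)&(abs(P[...,1]-40)<190)
q=P[m][:,:2].astype(np.float32);r=cv2.minAreaRect(q);print("bar",r,len(q))
# near edge line: per-bin min x of bar top
def edge(q,lo,hi,fn):
    b=np.arange(lo,hi,6);X=[];Y=[]
    for a in b:
        k=q[(q[:,1]>=a)&(q[:,1]<a+6)]
        if len(k)>3: X.append(fn(k[:,0]));Y.append(k[np.argmin(k[:,0]) if fn is np.min else np.argmax(k[:,0]),1])
    f=cv2.fitLine(np.float32(np.c_[X,Y]),cv2.DIST_HUBER,0,.01,.01).ravel()
    print("edge normal head",np.degrees(np.arctan2(-f[0]*np.sign(f[1]),abs(f[1]))).round(2),"at y=30 x=",round(float(f[2]+(30-f[3])*f[0]/f[1]),1),len(X))
edge(q,-100,170,np.min)
m=(d>0)&(z>40)&(z<50)&(np.hypot(P[...,0]-613,P[...,1]-31)<90)
q=P[m][:,:2]
edge(q,-20,80,np.max)
print("dbg",len(q))
E
```

```text
t 20.32 pos [482.9  11.5 235.3] yhead 8.3 q6 3.02 open 85.2 F [ 0.4  0.9 -0.1]
 shift cm [ 14.34 -48.07  -5.84] turn ax 0.05
wrist C [596.5  83.9] size [22.5 71.4] head 98.24 z 45.5 px [234   0  33  93]
bar ((0.0, 0.0), (0.0, 0.0), 0.0) 0Traceback (most recent call last):
  File "<stdin>", line 15, in <module>
  File "<stdin>", line 13, in edge
cv2.error: OpenCV(4.12.0) /io/opencv/modules/imgproc/src/linefit.cpp:50: error: (-215:Assertion failed) count > 0 in function 'fitLine2D_wods'
```

View pics/w14.png

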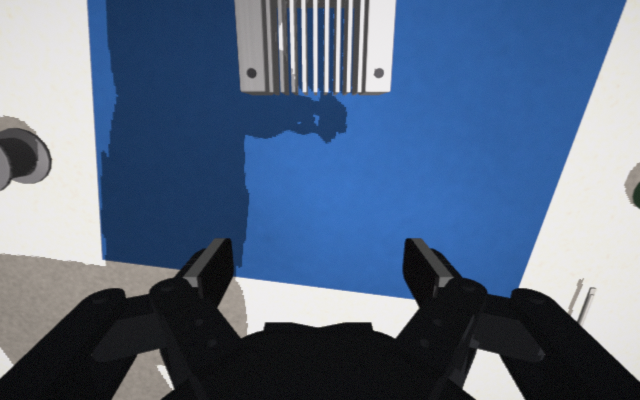

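servo_tool(rows=[[[-1,5,0,0,0,0,1],[-1,5,0,0,0,0,1],[0,4,0,0,0,0,1],[0,0,0,0,0,0,1]]])

```text
t: 20.92
tool_pos: [621.0, 32.1, 248.1]
tool_rot: [[-0.003, 0.989, 0.145], [-0.0, 0.145, -0.989], [-1.0, -0.003, -0.0]]
ft_force: [0.3, -0.3, -0.1]
opening: 86.0
```

```bash
cat > e.py <<'E'
from h import *
import sys
def edge(q,lo,hi,fn):
    X=[];Y=[]
    for a in np.arange(lo,hi,6):
        k=q[(q[:,1]>=a)&(q[:,1]<a+6)]
        if len(k)>3:
            i=fn(k[:,0]);X.append(k[i,0]);Y.append(k[i,1])
    if len(X)<4: print("few");return
    f=cv2.fitLine(np.float32(np.c_[X,Y]),cv2.DIST_HUBER,0,.01,.01).ravel()
    print("edge normal head",np.degrees(np.arctan2(-f[0]*np.sign(f[1]),abs(f[1]))).round(2),"at y=30 x=",round(float(f[2]+(30-f[3])*f[0]/f[1]),1),len(X))
def both(C,save):
    goto((0,0),88,8.25)
    look(save=save,C=C)
    s=manip.sense();im,d=manip.snapshot("wrist");P=cloud("wrist",d,s);z=P[...,2]
    m=(d>0)&(z>26)&(z<41)&(P[...,0]>675-.1*(P[...,1]-100))&(P[...,0]<820)&(abs(P[...,1]-40)<190)
    q=P[m][:,:2];print("bar rect",cv2.minAreaRect(q.astype(np.float32)) if len(q) else 0)
    edge(q,-100,170,np.argmin)
    m=(d>0)&(z>40)&(z<50)&(np.hypot(P[...,0]-C[0],P[...,1]-C[1])<90)
    q=P[m][:,:2]
    edge(q,C[1]-50,C[1]+50,np.argmax);edge(q,C[1]-50,C[1]+50,np.argmin)
E
python3 -c "
from e import *
both((613,31),'pics/w15.png')"
```

```text
t 20.93 pos [621.   32.1 248.1] yhead 8.32 q6 3.05 open 86.0 F [ 0.3 -0.3 -0.1]
 shift cm [ 16.18 -61.87  -5.81] turn ax 0.07
wrist C [613.8  31.9] size [ 90.3 130.2] head 8.41 z 45.4 px [248 145 136  88]
bar rect ((720.9879760742188, 32.141075134277344), (25.42051887512207, 299.9722900390625), 8.165974617004395)
edge normal head 8.27 at y=30 x= 708.7 45
edge normal head 7.99 at y=30 x= 659.2 17
edge normal head 7.68 at y=30 x= 568.9 17
```

View pics/w15.png

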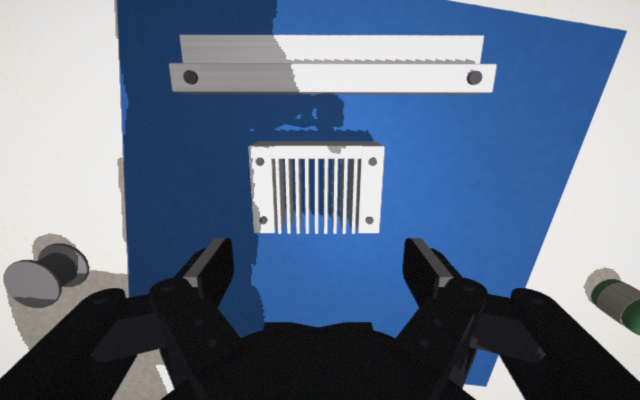

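```bash
python3 -c "
from e import *
goto(bpt((613.8,31.9),8.25,-72,0),75.5,8.25)"
```

```text
t 21.02 pos [619.1  31.7 249.1] yhead 8.31 q6 3.05 open 85.5 F [ 0.  -0.6  0.5]
 shift cm [17.38 -7.67 -0.1 ] turn ax 0.06
```

servo_tool(rows=[[[0,-4,0,0,0,0,1],[2.4,-3.7,-0.1,0,0,0,1],[5,0,0,0,0,0,1],[5,0,0,0,0,0,1],[5,0,0,0,0,0,1]]])

```text
t: 21.65
tool_pos: [541.8, 21.4, 75.7]
tool_rot: [[0.0, 0.99, 0.144], [0.0, 0.144, -0.99], [-1.0, 0.0, 0.0]]
ft_force: [0.4, 0.3, 0.4]
opening: 85.4
```

servo_tool(rows=[[[0,1,0,0,0,0,1],[0,0.6,0,0,0,0,1],[0,0.6,0,0,0,0,1],[0,0.6,0,0,0,0,1],[0,0.6,0,0,0,0,1]]])

```text
t: 22.28
tool_pos: [577.3, 26.5, 78.7]
tool_rot: [[0.001, 0.99, 0.144], [-0.0, 0.144, -0.99], [-1.0, 0.001, 0.0]]
ft_force: [-8.8, -1.4, 7.6]
opening: 85.1
```

servo_tool(rows=[[[0,0.6,0,0,0,0,1],[0,0.6,0,0,0,0,1],[0,0.5,0,0,0,0,1],[0,0.4,0,0,0,0,1]]])

```text
t: 22.78
tool_pos: [598.1, 29.5, 78.7]
tool_rot: [[0.001, 0.99, 0.144], [-0.0, 0.144, -0.99], [-1.0, 0.001, 0.0]]
ft_force: [-9.2, -0.6, 5.9]
opening: 85.4
```

```bash
python3 -c "
from e import *
goto(bpt((613.8,31.9),8.25,-56+49,0),75.5,8.25)"
```

```text
t 22.77 pos [598.1  29.5  78.7] yhead 8.3 q6 3.05 open 85.4 F [-9.2 -0.6  5.9]
 shift cm [ 0.32  0.89 -0.01] turn ax 0.05
```

servo_tool(rows=[[[0,0.3,0,0,0,0,1],[0,0.2,0,0,0,0,1],[0,0.2,0,0,0,0,1]]])

```text
t: 23.15
tool_pos: [604.9, 30.5, 78.7]
tool_rot: [[0.001, 0.99, 0.144], [-0.0, 0.144, -0.99], [-1.0, 0.001, 0.0]]
ft_force: [-8.3, -1.6, 6.0]
opening: 85.2
```

servo_tool(rows=[[[0,0.1,0,0,0,0,1],[0,0.1,0,0,0,0,1]]])

```text
t: 23.4
tool_pos: [606.6, 30.7, 78.7]
tool_rot: [[0.0, 0.99, 0.144], [-0.0, 0.144, -0.99], [-1.0, 0.0, 0.0]]
ft_force: [-15.0, -2.0, 11.9]
opening: 85.7
```

servo_tool(rows=[[[0,0.05,0,0,0,0,1],[0,0.05,0,0,0,0,1]]])

```text
t: 23.65
tool_pos: [606.7, 30.8, 78.6]
tool_rot: [[-0.001, 0.99, 0.144], [-0.0, 0.144, -0.99], [-1.0, -0.001, 0.0]]
ft_force: [-21.6, -3.2, 16.7]
opening: 85.4
```

servo_tool(rows=[[[0,0.05,0,0,0,0,1],[0,0,0,0,0,0,1]]])

```text
t: 23.9
tool_pos: [606.7, 30.8, 78.6]
tool_rot: [[-0.002, 0.99, 0.144], [-0.001, 0.144, -0.99], [-1.0, -0.002, 0.0]]
ft_force: [-21.7, -2.5, 17.5]
opening: 85.6
```

servo_tool(rows=[[[0,-0.4,0,0,0,0,1],[0,-3,0,0,0,0,1],[-5,-2,0,0,0,0,1],[-6,0,0,0,0,0,1],[-6,2,0,0,0,0,1]]])

```text
t: 24.52
tool_pos: [573.9, 26.0, 250.2]
tool_rot: [[0.003, 0.99, 0.144], [0.0, 0.144, -0.99], [-1.0, 0.003, 0.0]]
ft_force: [2.5, 0.2, 0.2]
opening: 85.7
```

servo_tool(rows=[[[0,3,0,0,0,0,1],[0,0,0,0,0,0,1]]])

```text
t: 24.78
tool_pos: [605.7, 30.7, 247.7]
tool_rot: [[0.004, 0.989, 0.145], [0.0, 0.145, -0.989], [-1.0, 0.004, 0.0]]
ft_force: [-0.2, -0.1, -0.8]
opening: 85.4
```

```bash
python3 -c "
from e import *
both((662,39),'pics/w16.png')"
```

```text
t 24.77 pos [605.7  30.7 247.7] yhead 8.32 q6 3.05 open 85.4 F [-0.2 -0.1 -0.8]
 shift cm [ 15.75 -60.43  -5.72] turn ax 0.07
wrist C [661.6  39. ] size [ 89.3 130.2] head 8.3 z 45.5 px [244  75 146  99]
bar rect ((707.1445922851562, 30.409507751464844), (52.65126037597656, 300.07720947265625), 8.293069839477539)
edge normal head 8.25 at y=30 x= 708.0 45
edge normal head 8.28 at y=30 x= 708.6 17
edge normal head 8.21 at y=30 x= 618.6 17
```

View pics/w16.png

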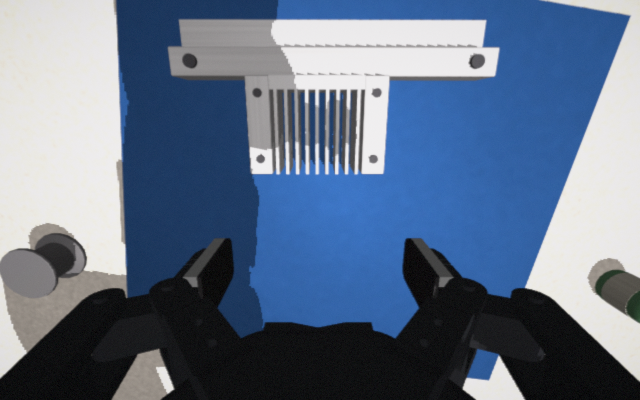

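servo_tool(rows=[[[-2,-5,0,0,0,0,1],[-2,-5,0,0,0,0,1],[0,-5,0,0,0,0,1],[0,-5,0,0,0,0,1],[0,-5,0,0,0,0,1]]])

```text
t: 25.5
tool_pos: [353.9, -5.9, 285.9]
tool_rot: [[0.0, 0.99, 0.144], [-0.0, 0.144, -0.99], [-1.0, 0.0, 0.0]]
ft_force: [-0.7, 0.3, 0.6]
opening: 85.6
```

```bash
python3 - <<'E'
from h import *
goto((0,0),88,8.25)
a=[]
for n,(x0,y0,w,h) in(("side",(170,130,140,130)),("top",(230,90,150,130))):
    im,d=manip.snapshot(n);cv2.imwrite(f"pics/{n}17.png",cv2.resize(im,(800,500)))
    a.append(cv2.resize(im[y0:y0+h,x0:x0+w],(400,int(h*400/w)),interpolation=cv2.INTER_CUBIC))
H=min(x.shape[0] for x in a);cv2.imwrite("pics/z17.png",np.hstack([x[:H] for x in a]))
E
```

```text
t 25.5 pos [353.9  -5.9 285.9] yhead 8.3 q6 2.98 open 85.6 F [-0.7  0.3  0.6]
 shift cm [ 19.78 -34.94  -5.69] turn ax 0.05
```

View pics/z17.png

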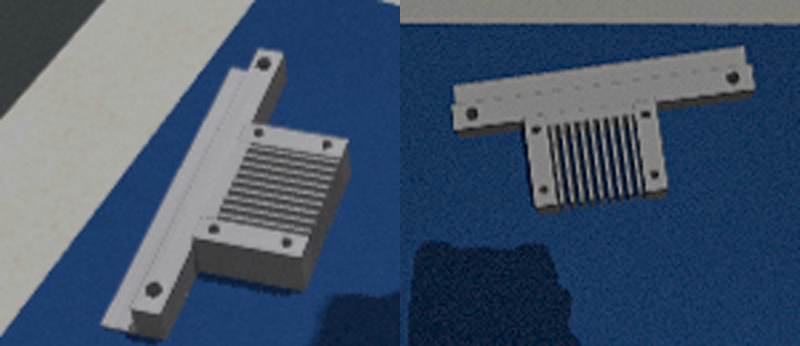

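View pics/side17.png

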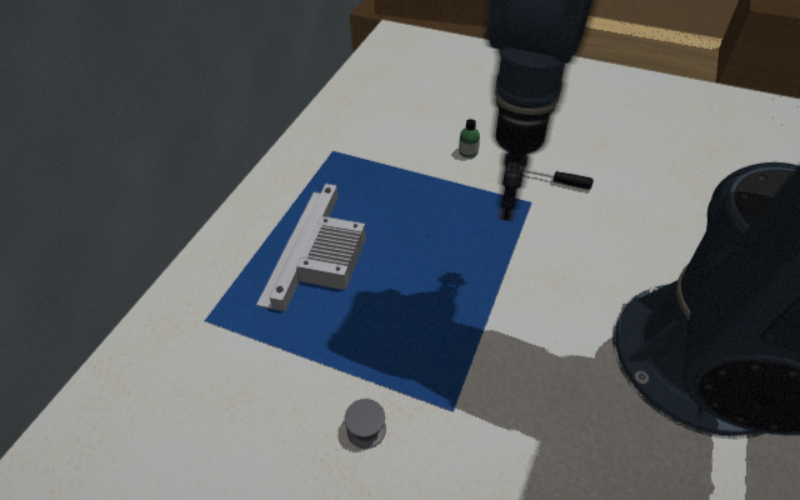

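The side crop shows the block's back (from 205,238 to 255,125) against the bar with no blue line between them. The top crop shows the same join (525–655, about 110). The spool, bottle and screwdriver are where they started, and the arm is clear of everything, so I'm handing in.

```bash
python3 -c "
from plant import manip
manip.sign_off();print(manip.sense()['t'])"
```

```text
the job is handed in; nothing more can be done
the job is handed in; nothing more can be done
```

The block is turned, its flat back lies flush against the bar, and the job was handed in at about 25.6 s of the 72 s allowed.

**Turning:** I made six corner pushes with the fingers shut, alternating the near end and the far end. They took the block from 84° to 6° while it stayed about 150 mm clear of the bar. The last far-end push overshot square by about 2°. Both open fingers on the two end pieces then squared it up at the start of the straight push, with about 130 mm still to go.

**Pushing up:** I stopped about 49 mm from the bar to check. The block read 8.4° and the bar 8.2°. I then pushed it straight up until it stalled against the bar, with the horizontal force near 22 N, and backed off.

**Last checks:**
- **Squareness:** in the wrist camera, the bar face read 8.25° and the block's back 8.28°.
- **Contact:** the two edges were at x = 708.0 mm (bar) and 708.6 mm (block), which agree within the measuring error. The side and top views show no gap.
- **Position along the bar:** the block is roughly central, well within the bar's length.
- **Bystanders:** the bottle, spool and screwdriver look unmoved in the pictures. I did not measure their positions again.
- **Disagreement:** some side-camera readings differed, such as 10° and a block 136 mm long during the push, because the gripper hid part of the block. I used the clear wrist views instead.

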